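# Pump up the vacuum manifold

## Robot

A 7-joint arm with a two-finger parallel gripper is mounted at the origin on the work surface. World frame = base frame: x ahead of the robot, y to its left, z up, the work surface at z = 0. Lengths are in m, angles in rad, forces in N, time in s.
With the tool pointing down it reaches from about 0.4 to 0.925 m from the base axis. Payload 5.6 kg.
Tool frame: the origin (TCP) lies at the very end of the fingers, on their centre line; the grasp point (between the pads) lies 19 mm behind it; z points along the fingers, y is the line along which they close (so a half turn about z gives the same grasp; the last joint's range is limited). The gripper opens to 85 mm and grips with 20 to 120 N. Pads are 22 mm wide; open, the fingers measure 114 mm over their backs; the gripper's body (76 mm by 85 mm) begins 54 mm behind the grasp point. The pads swing forward as they close: fully open they stand 13 mm farther back than shut.
Start: joints at [-1.324, 0.468, -0.012, 1.603, 0.006, 1.071, -0.056], TCP at [0.186, 0.623, 0.231] pointing down, gripper open.
Joint ranges: [-2.53, 2.53], [-0.31, 2.02], [-1.57, 1.55], [0.28, 2.44], [-1.29, 4.43], [0.15, 1.84], [-2.92, 2.92]. Speed limits (rad/s): [2.57, 2.57, 3.14, 3.14, 3.14, 3.14, 3.14].

## Interface

Orientations are given as a rotation vector (axis times angle).
In Python, from cell import robot gives the robot as it stands. The module is installed in compiled form; this text tells all that it offers. Calls block until the motion is done:
- robot.move_ptp(position, orientation): joint-space move of the TCP to a pose.
- robot.servo_line(position, rotation=None, max_speed=0.15, max_force=None): straight line of the TCP; rotation=None keeps the orientation; max_speed is the mean speed in m/s. With max_force (N) it stops when the force on the tool has changed by that much, and returns True; else False.
- robot.move_joints(angles): joint-space move.
- robot.command_gripper(opening, newtons=None): finger opening in m; newtons is the grip in N (None keeps the last); returns when the fingers have stopped.
- robot.dwell(seconds).
- robot.solve_ik(position, orientation): joint angles nearest the present ones, or None.
- robot.read_state(): the state.
- robot.capture(name): name is "scene" or "top"; returns a dict with "color" (400x640x3 uint8, red, green, blue), "intrinsics" (3x3 intrinsics, pixels), "rvec" (rotation vector, rad) and "tvec" (3), from world to camera coordinates, as OpenCV has them. Camera axes: x right, y down, z forward; pixel columns grow to the right and rows downward; lengths in m; the calibration is good to about 2 mm. A picture is of the moment at which its call begins. There is no depth.
A pose or a line that the arm cannot do raises robot.PlanningError and nothing moves.
- robot.job_done(): hands the job in; it is judged then, once.
The state is a dict: "clock": time; "qpos": joint angles; "joint_velocities": joint speeds; "joint_efforts": joint torques, N m; "tcp_pos": TCP position; "ee_rot": TCP orientation; "contact_force": force on the tool from outside, world axes, zero at the start; "torque": the same for the moment, N m; "width": finger opening in m; "grasp_force": force on a finger pad.
Only numpy, scipy, OpenCV 4.12 (cv2) and the standard library are available. Lean on these libraries where they do the work, as an engineer would, in place of code of your own. Each camera call takes 0.05 s, during which the arm holds its last target. There are 200 camera calls.

## Task

Work the hand pump of the vacuum manifold: push its spring plunger right down with the fingertips and let it come all the way up again, stroke after stroke, until the indicator pin stands fully out, level with the top of the gauge post beside it. Raise the pin by pumping only, without touching it, leave the plunger up, and leave the bottle, beaker and tube rack where they stand; nothing is to be gripped or lifted.

Things in the scene. Friction and masses are not known exactly. Their poses are not given: they have to be found in the camera images.
- manifold: Fixed vacuum manifold with a hand pump on one end. Origin: on the bench, under the plunger's axis; x points to the indicator pin, y to the tank, z up. Pump housing: aluminium box 135 x 62 mm (x from -42 to +93 mm), 100 mm high, with a steel gland 54 mm across and 18 mm high round the plunger. Tank with blue lid and small white valves: centre at x +20, y +165 mm, lid 118 x 218 mm, 130 mm high, 165 mm with the valves
- knob_top (a point): Centre of the flat top (32 mm across) of the plunger's black mushroom knob, 38 mm across and 17 mm thick, on the plunger's upright axis; it moves with the plunger. 159 mm above the bench when the plunger is up, 139 mm when fully down
- plunger (a joint): Plunger stroke in m: 0 = up (it springs back there by itself), 0.020 = fully down on its stop. The spring pushes back with about 7 N at the top and 12 N at the bottom. A push of less than about 17 mm raises the pin little or not at all. The pin rises during the return, not the push: by about 12 mm a full stroke (4 to 18 mm on the first two), if the plunger comes all the way up. Strokes after the pin is out do no harm
- pin (a joint): How far the indicator pin has come out, in m: 0 = in, 0.048 = fully out (hard stop at 0.050). It starts at 0 to 0.012 and stays where the pumping leaves it, so about three or four full strokes are needed
- pin_top (a point): Top of the upright steel indicator pin (8 mm thick with a 13 mm head), 65 mm from the plunger's axis along the manifold's x; it moves with the pin. 110 mm above the bench when in, 158 mm when fully out
- gauge_top (a point): Top of the fixed steel gauge post, a thin post with a small flag that points at the pin, 158 mm above the bench, at x +65, y -18 mm on the manifold: the pin is fully out when its top is level with this
- reagent: Loose amber glass bottle, 60 mm across, 135 mm high, origin at its base; leave alone
- beaker: Loose glass beaker, 72 mm across, 85 mm high, origin at its base; leave alone
- rack: Loose white tube rack, 110 x 60 x 45 mm, origin under its centre; leave alone

How it is judged:
On the way, in this order (a step that is already met when the one before it is completed fails the run):
1. the plunger is pushed down (value of joint plunger above 0.012 m), for 0.02 s.
2. the plunger is let up again (value of joint plunger below 0.004 m), for 0.02 s.
3. the plunger is pushed down again (value of joint plunger above 0.012 m), for 0.02 s.
4. the pin stands fully out (value of joint pin above 0.045 m), for 0.1 s.
At the end, for the whole second after the job is handed in: The pin is out by at least 45 mm (fully out is 48), the plunger is back up to within 3 mm, and the bottle, beaker and rack stand upright within 30 mm of where they began (value of joint pin above 0.045 m and value of joint plunger below 0.003 m and distance of each of reagent, beaker, rack from where it was at the start of the episode below 0.03 m and angle between each of reagent, beaker, rack's own z axis and vertical below 0.2 rad); the robot touches nothing.
It fails at once if the robot touches the indicator pin (over 1 N) (contact force between any of the fingers, the arm and pin above 1 N).
It fails at once if the bottle, beaker or rack is shifted by over 30 mm or lifted by over 10 mm (distance of any of reagent, beaker, rack from where it was at the start of the episode above 0.03 m or height (world z) of any of reagent, beaker, rack above 0.01 m).
It also fails if it takes over 40 s, if anything falls off the work surface, if the arm or the gripper's body presses on something with over 40 N, if the wrist force passes 120 N, or if a joint passes its speed limit or range.

## Working session

There is one attempt and no reset: what is moved stays moved. The work goes in short steps, each a Python script; the robot and the scene stay as the last script left them, time stands still between calls to the robot, and variables do not carry over. Pictures are saved under pics/ and viewed, at most 10 in all, crops included, and the job is handed in when it is done.

```bash
mkdir -p pics; cat > h.py <<'E'
import numpy as np, cv2
from cell import robot
def snap(name,fn):
    c=robot.capture(name); cv2.imwrite('pics/'+fn,c["color"][:,:,::-1]); np.save('pics/'+fn[:-4]+'.npy',c,allow_pickle=True); return c
def cam(c):
    return np.array(c["intrinsics"]),cv2.Rodrigues(np.array(c["rvec"],float))[0],np.array(c["tvec"],float).ravel()
def ray(c,uv,z):
    K,R,t=cam(c); d=R.T@np.linalg.inv(K)@np.array([*uv,1.]); o=-R.T@t
    return o+d*(z-o[2])/d[2]
def proj(c,p):
    K,R,t=cam(c); q=K@(R@np.array(p)+t); return q[:2]/q[2]
E
python3 - <<'E'
from h import *
for n in("scene","top"):
    c=snap(n,n+'0.png'); K,R,t=cam(c); print(n,-R.T@t,K[0,0])
s=robot.read_state();print(s["clock"],s["tcp_pos"],s["ee_rot"],s["width"])
E
```

```text
scene [1.11216611 0.35052499 0.73826127] 453.63369194217273
top [ 0.52939493 -0.08072967  0.78056827] 377.14278680313015
0.1 [0.18564615 0.62240465 0.23044228] [-4.53652945e-01 -3.10854189e+00  2.47646422e-03] 0.08586423731512746
```

View pics/scene0.png

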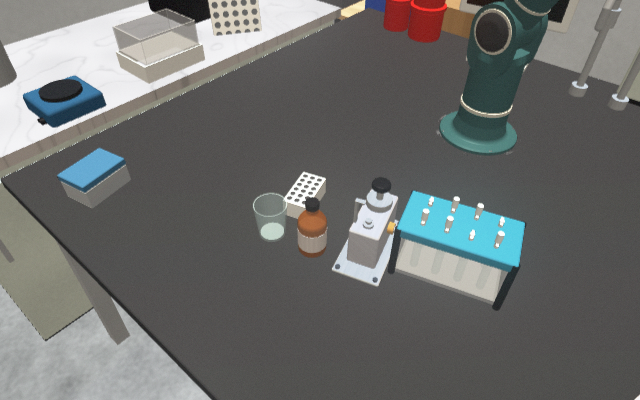

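View pics/top0.png

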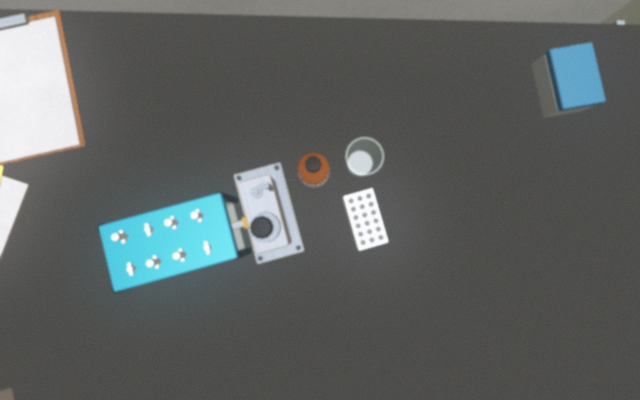

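The top view shows the knob near (262,227), the pin near (257,190) and the tank to the left. The bottle is near (314,168), the beaker at (365,156) and the rack at (366,219). In the scene view the knob is near (381,186) and the pin near (369,224).

```bash
python3 - <<'E'
from h import *
I={n:np.load(f'pics/{n}0.npy',allow_pickle=True).item() for n in("scene","top")}
def blob(n,x0,x1,y0,y1,th):
    g=I[n]["color"][y0:y1,x0:x1].max(2); m=(g<th).astype(np.uint8)
    k,l,s,c=cv2.connectedComponentsWithStats(m)
    for i in range(1,k):
        if s[i,4]>30: print(n,s[i]+np.array([x0,y0,0,0,0]),c[i]+[x0,y0])
blob("top",249,277,213,243,60); blob("scene",368,394,174,206,45)
c=I["top"]
# tank lid
hsv=cv2.cvtColor(c["color"],cv2.COLOR_RGB2HSV); m=cv2.inRange(hsv,(85,120,120),(100,255,255)); m[:, 260:]=0
m=cv2.morphologyEx(m,cv2.MORPH_CLOSE,np.ones((15,15)))
r=cv2.minAreaRect(max(cv2.findContours(m,0,2)[0],key=cv2.contourArea)); b=cv2.boxPoints(r)
P=np.array([ray(c,p,.13) for p in b]); C=P.mean(0); print(r); print(P.round(3),C)
e=[P[1]-P[0],P[2]-P[1]]; print([np.linalg.norm(v) for v in e]); l=max(e,key=np.linalg.norm)
y=l/np.linalg.norm(l); y*=np.sign(y[1]); x=np.array([y[1],-y[0],0]); print("yaw of x",np.arctan2(x[1],x[0]))
O=C-.02*x-.165*y; O[2]=0; print("origin",O)
for n in I:
    for nm,q in(("knob",(0,0,.159)),("pin",(.065,0,.110)),("gauge",(.065,-.018,.158))):
        print(n,nm,proj(I[n],O+x*q[0]+y*q[1]+[0,0,q[2]]).round(1))
out=[]
for n,(a,e_,f,g_) in(("top",(230,310,150,270)),("scene",(330,410,170,290))):
    out.append(cv2.resize(I[n]["color"][f:g_,a:e_],None,fx=5,fy=5,interpolation=cv2.INTER_CUBIC))
cv2.imwrite('pics/crop0.png',np.hstack(out)[:,:,::-1])
E
```

```text
((167.4961700439453, 241.8192138671875), (69.19985961914062, 130.50621032714844), 74.74488067626953)
[[0.519 0.3   0.13 ]
 [0.583 0.087 0.13 ]
 [0.469 0.052 0.13 ]
 [0.407 0.263 0.13 ]] [0.49474814 0.17557249 0.13      ]
[np.float64(0.22209386791670704), np.float64(0.11909250549718778)]
yaw of x 0.2909781196364601
origin [0.52292561 0.01177069 0.        ]
scene knob [380.7 182.3]
scene pin [367.4 221.6]
scene gauge [360.5 200.8]
top knob [261.6 227.2]
top pin [256.3 191.7]
top gauge [262.1 186.4]
```

View pics/crop0.png

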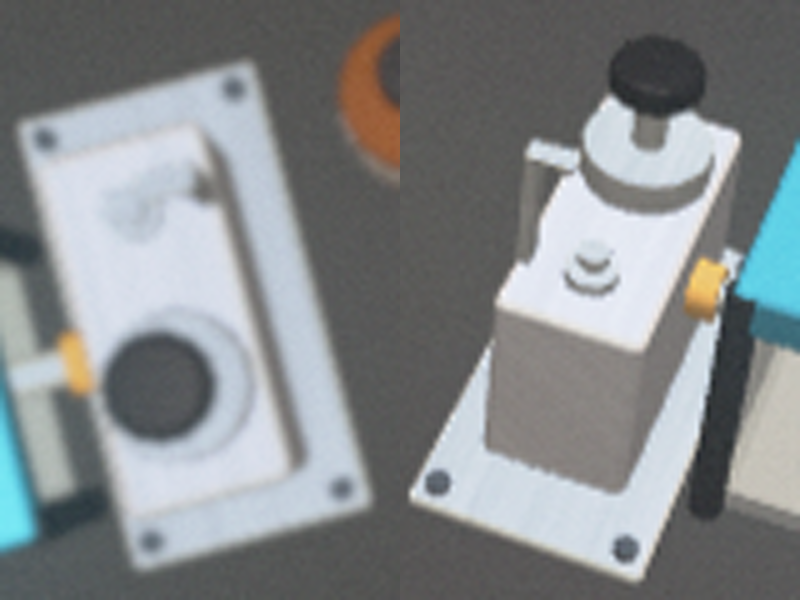

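```bash
cat >> h.py <<'E'
O=np.array([0.5229,0.0118]); YAW=0.291
def down(k):  # tool z down, tool y along manifold y, k half turns
    f=(YAW+np.pi*k)/2
    return np.pi*np.array([np.cos(f),np.sin(f),0])
def stroke():
    hit=robot.servo_line([*O,.136],max_speed=.04,max_force=25)
    robot.dwell(.15); s=robot.read_state()
    print("down",hit,np.round(s["tcp_pos"],4),np.round(s["contact_force"],1))
    robot.servo_line([*O,.168],max_speed=.05); robot.dwell(.2); s=robot.read_state()
    print("up",np.round(s["tcp_pos"],4),np.round(s["contact_force"],1),s["clock"])
E
python3 - <<'E'
from h import *
robot.command_gripper(0.0,20)
q0=np.array(robot.read_state()["qpos"]); best=None
for k in(0,1,2,3):
    q=robot.solve_ik([*O,.215],down(k)); 
    if q is None: continue
    print(k,np.round(q,2)); d=np.abs(np.array(q)-q0).max()
    if best is None or d<best[0]-1e-3: best=(d,k)
print(best)
robot.move_ptp([*O,.215],down(best[1]))
s=robot.read_state(); print(s["clock"],s["width"],s["tcp_pos"])
robot.servo_line([*O,.168],max_speed=.08)
stroke(); snap("scene","s1.png"); snap("top","t1.png")
E
```

```text
0 [-0.77  0.34  0.84  1.97 -0.31  0.96 -1.06]
1 [-0.47  0.28  0.46  1.95 -0.15  0.94  1.92]
2 [-0.77  0.34  0.84  1.97 -0.31  0.96 -1.06]
3 [-0.47  0.28  0.46  1.95 -0.15  0.94  1.92]
(np.float64(1.0065793438190345), 0)
3.3417 0.00019670146274316464 [0.52301767 0.01295012 0.21488161]
down True [0.5235 0.0119 0.1395] [-3.7 -0.5 11.2]
up [0.5226 0.0118 0.1676] [ 0.2  0.2 -0.7] 5.8917
```

```bash
python3 - <<'E'
from h import *
stroke(); snap("scene","s2.png")
a=[np.load('pics/'+f,allow_pickle=True).item() ["color"][140:300,310:430] for f in("scene0.npy","s1.npy","s2.npy")]
cv2.imwrite('pics/crop1.png',cv2.resize(np.hstack(a),None,fx=2.2,fy=2.2,interpolation=cv2.INTER_CUBIC)[:,:,::-1])
E
```

```text
down True [0.5233 0.0118 0.1395] [-3.6 -0.4 11.8]
up [0.5226 0.0118 0.1676] [0.2 0.4 0.6] 7.8
```

View pics/crop1.png

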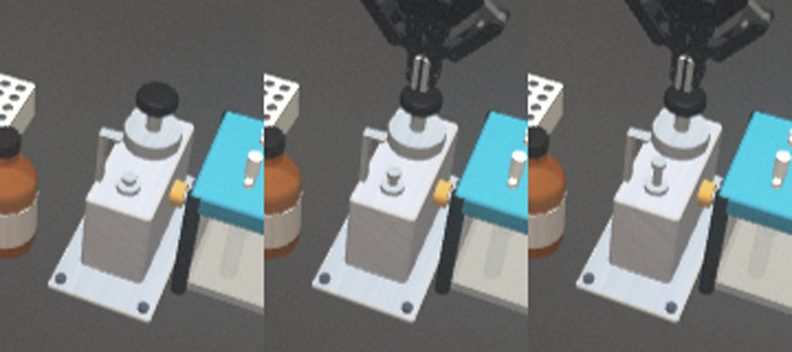

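The crops show the fingertips on the knob, the plunger coming back up, and the pin head rising (crop row about 178, then 173, then 162). I'll keep pumping.

```bash
python3 - <<'E'
from h import *
for i in range(3): stroke(); snap("scene",f"s{3+i}.png")
a=[np.load(f'pics/s{i}.npy',allow_pickle=True).item()["color"][150:280,330:410] for i in(3,4,5)]
cv2.imwrite('pics/crop2.png',cv2.resize(np.hstack(a),None,fx=3.3,fy=3.3,interpolation=cv2.INTER_CUBIC)[:,:,::-1])
c=np.load('pics/s5.npy',allow_pickle=True).item()
x=np.array([np.cos(YAW),np.sin(YAW)])
for z in(.11,.158): print(z,((proj(c,[*(O+.065*x),z])-[330,150])*3.3).round())
E
```

```text
down True [0.5233 0.0119 0.1395] [-4.1  0.7 11.7]
up [0.5226 0.0118 0.1676] [ 0.7 -0.5 -0.3] 9.6583
down True [0.5233 0.0118 0.1394] [-3.  -0.6 10.6]
up [0.5226 0.0118 0.1676] [ 0.4 -0.7  0.2] 11.5167
down True [0.5233 0.0118 0.1394] [-3.3  0.7 10.7]
up [0.5226 0.0118 0.1676] [-1.4 -0.3 -0.1] 13.375
0.11 [124. 236.]
0.158 [131. 177.]
```

View pics/crop2.png

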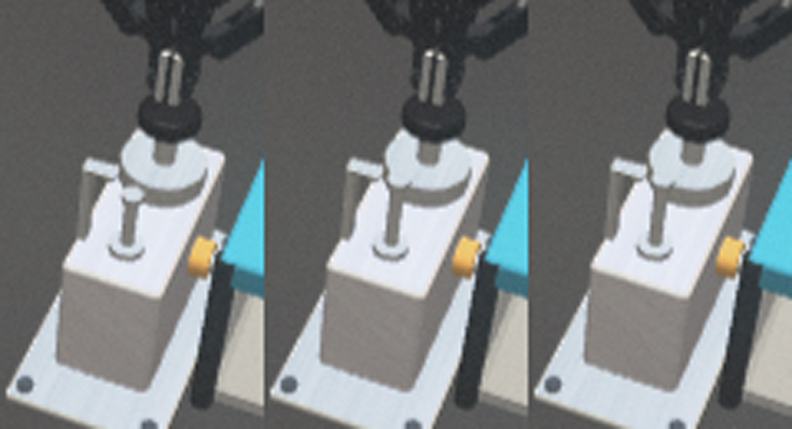

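The pin head now sits level with the gauge flag, at crop row about 177, which is where 158 mm projects. It barely moved on the last stroke. I'll do one more stroke to be safe, then retreat and check the pin has stopped.

```bash
python3 - <<'E'
from h import *
stroke(); robot.servo_line([*O,.25],max_speed=.1); robot.dwell(.3)
c=snap("scene","s6.png"); snap("top","t6.png")
I=[np.load(f'pics/s{i}.npy',allow_pickle=True).item()["color"].astype(float) for i in(3,4,5,6)]
for a,b in zip(I,I[1:]): print("pin-region diff",np.abs(a-b)[195:225,362:376].mean().round(2))
a=[np.uint8(i[150:280,330:410]) for i in I[2:]]
cv2.imwrite('pics/crop3.png',cv2.resize(np.hstack(a),None,fx=4.5,fy=4.5,interpolation=cv2.INTER_CUBIC)[:,:,::-1])
E
```

```text
down True [0.5233 0.0118 0.1394] [-2.9  1.5 11.7]
up [0.5227 0.0118 0.1676] [ 0.5 -0.3  0.5] 15.2333
pin-region diff 9.75
pin-region diff 1.49
pin-region diff 1.37
```

View pics/crop3.png

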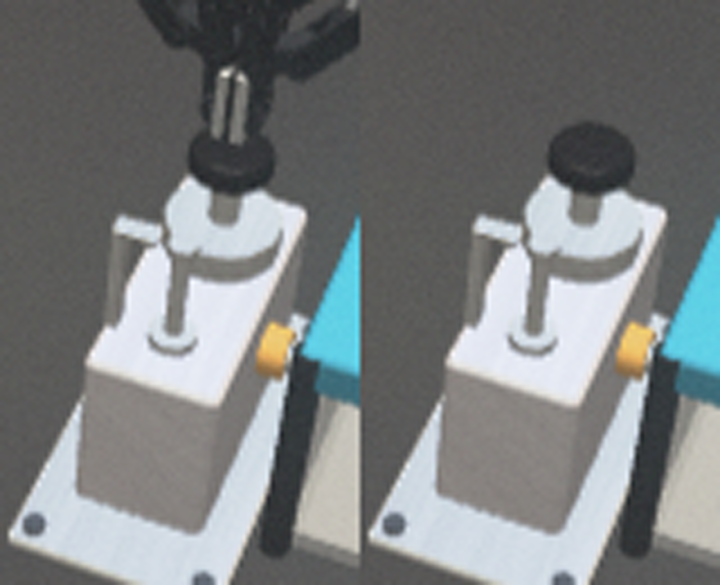

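The pin head is level with the gauge flag and did not move on the last two strokes. The knob is up and the robot is clear.

```bash
python3 -c "
from cell import robot
print(robot.job_done())"
```

```text
the job is handed in; nothing more can be done
None
```

I pumped six full strokes and handed the job in: in the last camera view the pin stood level with the gauge top, the plunger was up and the gripper was clear; the hand-in returned no verdict.

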